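Clear the sawing platform: sweep the offcuts into the scrap bin

ROBOT

A 6-joint arm with a two-finger parallel gripper is mounted at the origin on the work surface. World frame = base frame: x ahead of the robot, y to its left, z up, the work surface at z = 0. Lengths are in m, angles in rad, forces in N, time in s.
With the tool pointing down it reaches from about 0.325 to 0.775 m from the base axis. Payload 5.5 kg.
Tool frame: the origin (TCP) lies on the centre line of the jaws, within the pads' length; the fingertips stand 22 mm ahead of it and the grasp point (between the pads) lies 3 mm ahead of it; x points along the fingers, z is the direction in which the jaws open and shut, and the axes are right-handed (so a half turn about x gives the same grasp; the last joint's range is limited). The gripper opens to 85 mm and grips with 20 to 120 N. Pads are 22 mm wide; open, the fingers measure 114 mm over their backs; the gripper's body (76 mm by 85 mm) begins 54 mm behind the grasp point. The pads swing forward as they close: fully open they stand 13 mm farther back than shut.
Start: joints at [-1.2, 0.091, 1.231, -0, 1.82, -0.057], TCP at [0.249, -0.546, 0.253] pointing down, gripper open.
Joint ranges: [-2.87, 2.87], [-0.86, 2.18], [0.17, 2.46], [-1.51, 4.65], [0.06, 2.69], [-2.65, 2.65]. Speed limits (rad/s): [2.57, 2.57, 3.01, 3.14, 3.14, 3.14].

INTERFACE

Orientations are given as a rotation vector (axis times angle).
In Python, from station import * gives the robot as it stands. The module is installed in compiled form; this text tells all that it offers.
- The arm moves only by the tool apply_moves, never from a script. Its argument "plan" is a list that holds one entry, the list of rows, each a list of 7 numbers: the turn, a rotation vector about the tool's x, y, z as a fraction of full scale, then the shift along the tool's x, y, z as a fraction of full scale, then the closure, from -1 (fully open) to 1 (shut). A call has 1 to 5 rows; each row shifts and turns the commanded pose from where the row before left it, along the tool's axes as they then stand; what a row does not reach is not made up. Full scale, the value 1, is 0.3 m for a shift and 0.1 rad for a turn. A row lasts 1/12 s, in which the tool goes at most 41.7 mm and 7.16 degrees, less where a joint would pass 70% of its speed; a pose out of reach is approached as far as the arm can. A call with a number of a shift or a turn outside -1 to 1 is refused whole. A call with a gripper value outside its range is refused whole. The fingers move at their own pace and stop on an object; the grip force is fixed at half the most. Time passes only in rows, so rows that do not move let the fingers close. It gives the time, the measured TCP pose, the force and the opening at its end, in the units of the state.
- state(): the state, without advancing time (a new reading comes with each control period).
- read_camera(name): name is "side" or "top" or "wrist"; returns (picture, depth): 400x640x3 uint8, red, green, blue; 400x640 float32, m along the optical axis (not along the pixel's ray), 0 where there is no reading.
- camera_model(name): a dict with "vfov" (degrees; the focal length in pixels is half the picture's height over the tangent of half this angle, whatever the lens; pixels are square), "cx", "cy" (the principal point, pixels), "position" and "rotation" of the camera in the world. Camera axes: x right, y up, looking along -z (the intrinsics and any distortion apply to the point x, -y, -z); pixel columns grow to the right and rows downward; lengths in m; the calibration is good to about 2 mm. A picture is of the moment at which its call begins: read the wrist's pose just before it. camera_model takes no time and is no camera call; for the wrist camera it gives the pose at the moment of the call.
- close_job(): hands the job in, once; it reports no verdict.
Trained networks look in the newest picture that a camera, given by its name, has taken for a name from the list of things; names that differ only in an ending like _2 or _b are one class to them, and where a whole thing is asked for, a point or a joint stands for the part that bears it (a point fixed in the world has none). Each returns a list of dicts, best first, with "score" (0 to 1); they miss things now and then, are a little off and sometimes report something else, mostly with a low value. They report only what shows in the picture. A call takes as long as a camera call. They do not tell look-alikes from the thing itself.
- cut_out(camera, target): "mask" (400x640 bool, what is visible of it) and "box" ([centre column, centre row, width, height] in pixels, round what is visible of it).
The state is a dict: "time_s": time; "q": joint angles; "qvel": joint speeds; "joint_efforts": joint torques, N m; "tool_pos": TCP position; "ee_rot": TCP orientation; "force": force on the tool from outside, world axes, zero at the start; "wrist_torque": the same for the moment, N m; "width": finger opening in m.
Only numpy, scipy, OpenCV 4.12 (cv2) and the standard library are available. Lean on these libraries where they do the work, as an engineer would, in place of code of your own. Each camera call takes 0.05 s, during which the arm holds its last target.

TASK

Draw the yellow sweeping board up out of its slotted holder, use it to sweep all five wooden offcuts off the sawing platform into the red scrap bin without touching them with the gripper or flinging them up, then stand the board back down in the holder's slot and let go. Leave the steel square, the glue bottle and the drawer pulls in the blue bin where they are.

Things in the scene. Friction and masses are not known exactly. Their poses are not given: they have to be found in the camera images.
- board: yellow plastic sweeping board, a plain flat plate 150 wide (its x), 8 thick (y), 110 tall (z), 0.1 kg, black strips along its lower (sweeping) edge and near its top. Loose; at first upright in the holder's slot, lower edge 6 above the bench, its upper 56 free above the flared mouth. Works either way round. Origin: middle of its lower edge. Sizes in mm
- holder: wooden slotted holder fixed to the bench at the left or right of the work: dark base 200 x 70 x 6, pale slot 166 long (its x), 13 wide (its y). Slot floor 6 above the bench, walls up to 44, then a 45 degree flared mouth, about 40 wide at its top, up to 59. Origin: under the middle of the slot, at bench level. Sizes in mm
- platform: plywood sawing platform fixed to the bench, 240 x 240 (x, y), top face 60 above the bench. A dark fence, 15 thick and 25 above the top face, runs along its far (+x) edge; the other edges are open. The two bins stand against its +y and -y edges. Origin: centre of its underside, at bench level. Sizes in mm
- scrap_bin: red open-topped scrap bin, empty, fixed, 200 (x) x 130 (y) x 48 high, walls and floor 5 thick, rim 12 below the platform's top face. It stands 2 from the platform's +y or -y edge (either may be drawn), its centre 20 nearer the platform's -x edge than the platform's centre, turned like the platform. Origin: centre of its underside. Sizes in mm
- parts_bin: blue bin of the same shape and size, fixed against the other end (y edge) of the platform; holds two finished drawer pulls. Not for scrap. Origin: centre of its underside. Sizes in mm
- offcut1: wooden offcut lying loose on the platform: dark brown rectangular block 32 x 24 x 22 (x, y, z), about 18 g. Origin: centre of its underside as built. Sizes in mm
- offcut2: wooden offcut lying loose on the platform: pale block 28 x 28 x 24 high, about 18 g. Origin: centre of its underside as built. Sizes in mm
- offcut3: wooden offcut lying loose on the platform: mid-brown round slug 32 in diameter, 22 high, standing on a flat end, about 18 g. Origin: centre of its underside as built. Sizes in mm
- offcut4: wooden offcut lying loose on the platform: pale L-shaped block within 32 x 24 x 22 (a bar 32 x 12 along x on its -y half, and a 14 x 12 foot at -x on its +y half), about 18 g. Origin: centre of its underside as built. Sizes in mm
- offcut5: wooden offcut lying loose on the platform: mid-brown rectangular block 30 x 22 x 20, about 18 g. Origin: centre of its underside as built. Sizes in mm
- square: small steel set-up square, 22 x 70 x 14 stock (x, y, z) with a thin blade that goes on 50 farther to its +y (6 wide, 4 thick), 0.3 kg, lying on the platform beside the fence; to be left alone. Origin: centre of the stock's underside. Sizes in mm
- glue: white glue bottle with orange cap, 56 in diameter, 150 tall, standing on the bench on the other side of the work from the holder; to be left alone. Origin: centre of its underside. Sizes in mm
- pull1: dark turned wooden drawer pull, 32 in diameter, 32 tall, standing in the blue bin; to be left alone. Origin: centre of its underside. Sizes in mm
- pull2: dark turned wooden drawer pull, 32 in diameter, 32 tall, standing in the blue bin; to be left alone. Origin: centre of its underside. Sizes in mm
There are look-alikes about, which are no part of the job. Of the things like the scrap_bin, leave any that is white; of the rest the smaller one is meant.

How it is judged:
By the outcome, as a careful person would: the job done as asked, in the order asked, and still so for the second after the job is handed in, with the robot touching nothing.
It also fails if it takes over 61 s, if anything falls off the work surface, if the arm or the gripper's body presses on something with over 40 N, if the wrist force passes 120 N, or if a joint passes its speed limit or range.

## Working session

There is one attempt and no reset: what is moved stays moved. The work goes in short steps, Python scripts to look and compute and a tool call to move; the robot and the scene stay as the last step left them, time stands still between calls to the robot, and variables do not carry over. Pictures are saved under pics/ and viewed, and the job is handed in when it is done.

Besides the shell and the picture viewer there is one more tool, called after "Request:" by a JSON object that holds its "method" and its "body". apply_moves: Moves the arm, as the interface text tells. Shift numbers are shares of 0.3 m and turn numbers shares of 0.1 rad, none past 1 either way. Its arguments: {"type":"object","properties":{"plan":{"type":"array","items":{"type":"array","items":{"type":"array","items":{"type":"number"}}}}},"required":["plan"]}

```bash
mkdir -p pics; ls; python3 - <<'E'
from station import *
import cv2,numpy as np
s=state();print(s)
for n in ("top","side"):
    p,d=read_camera(n);m=camera_model(n);print(n,m)
    cv2.imwrite(f"pics/{n}0.png",p[:,:,::-1]);np.savez(f"{n}0.npz",p=p,d=d,**{k:v for k,v in m.items()})
E
```

```text
pics
{'time_s': 0.0, 'q': array([-1.19970426e+00,  9.18417574e-02,  1.23189125e+00,  2.60123714e-05,
        1.81977985e+00, -5.66961983e-02]), 'qvel': array([ 0.00039741, -0.00123462,  0.00106681, -0.00078779, -0.00089701,
       -0.00049044]), 'joint_efforts': array([-6.39669361e-04, -4.58727407e+01, -4.18023777e+01,  8.73416343e-05,
        1.17537464e-02,  2.54660421e-05]), 'tool_pos': array([ 0.24883762, -0.54570728,  0.25215803]), 'ee_rot': array([ 0.88971977,  1.38330809, -0.88783197]), 'force': array([0.37211952, 0.1393539 , 0.54645647]), 'wrist_torque': array([-0.00852213,  0.03721311, -0.02124845]), 'width': 0.0853623557051626}
top {'vfov': 55.78036267184619, 'cx': 308.1776188361998, 'cy': 196.090356575079, 'position': array([0.36920822, 0.02047191, 1.18747602]), 'rotation': array([ 0.05997942, -0.09320468, -1.55787583])}
side {'vfov': 54.845462008628736, 'cx': 323.4323201805342, 'cy': 201.49493946647976, 'position': array([0.09722416, 0.49380362, 0.77852531]), 'rotation': array([ 0.32138146, -0.89548989, -2.29756699])}
```

View pics/top0.png

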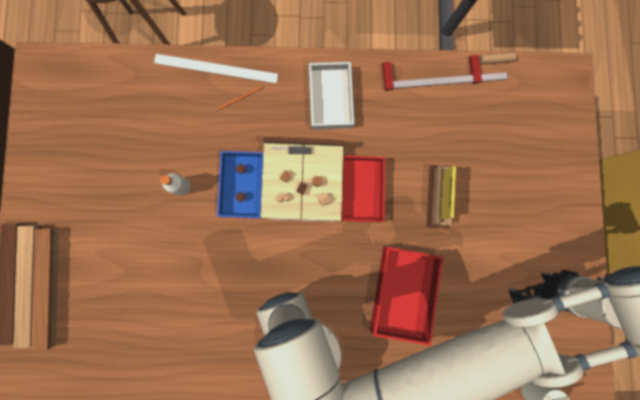

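View pics/side0.png

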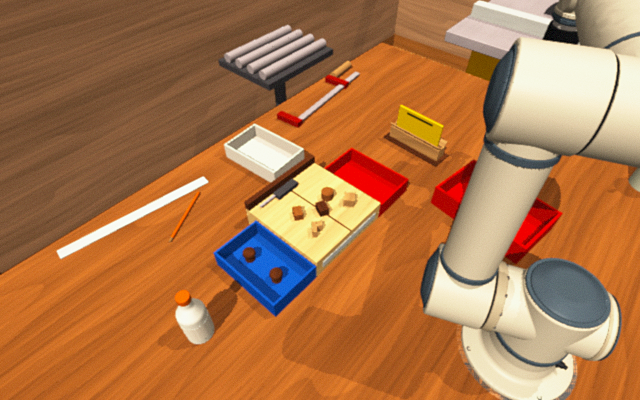

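```bash
cat > h.py <<'E'
import numpy as np,cv2
from scipy.spatial.transform import Rotation as R
def pts(d,m):
    f=200/np.tan(np.radians(float(m['vfov']))/2)
    v,u=np.mgrid[0:400,0:640]
    X=np.stack([(u-m['cx'])/f*d,-(v-m['cy'])/f*d,-d],-1)
    return X@R.from_rotvec(m['rotation']).as_matrix().T+m['position']
def rect(P,h):
    (c,s,a)=cv2.minAreaRect((P[:,:2]*1000).astype(np.float32));return np.round(c,1),np.round(s,1),round(a,1),round(float(np.median(P[:,2]))*1000,1)
E
python3 - <<'E'
from h import *
m=np.load('top0.npz');P=pts(m['d'],m);print(P[300,150],P[100,500],P[60,150])
np.set_printoptions(suppress=True,precision=4)
for u,v in [(277,205),(335,205),(335,160),(275,160),(302,188),(286,176),(318,181),(323,198),(284,197),(298,150),(453,190),(441,190),(364,185)]: print(u,v,P[v,u]*1000)
def comp(mask,name,er=0):
    n,l,st,c=cv2.connectedComponentsWithStats(mask.astype(np.uint8))
    for i in range(1,n):
        if st[i,4]>12:
            print(name,st[i],rect(P[l==i],0))
Z=P[...,2]; p=m['p'].astype(int)
roi=np.zeros(Z.shape,bool);roi[130:240,205:480]=1
comp(roi&(abs(Z-.060)<.006),'z60')
comp(roi&(abs(Z-.048)<.005),'z48')
comp(roi&(Z>.069),'z>69')
yel=(p[...,0]>150)&(p[...,1]>130)&(p[...,2]<90)
comp(roi&yel&(Z>.1),'yel')
E
python3 - <<'E'
import cv2
i=cv2.imread('pics/top0.png');cv2.imwrite('pics/z.png',cv2.resize(i[130:235,205:475],None,fx=2.9,fy=2.9,interpolation=cv2.INTER_CUBIC))
E
```

```text
[1.61460678e-01 4.74748791e-01 1.77811954e-04] [ 0.81100215 -0.63091031 -0.0029432 ] [ 9.23015038e-01  5.13850651e-01 -7.07758879e-04]
277 205 [452.2071  90.2056  56.3742]
335 205 [454.1721 -83.6904  58.1509]
335 160 [592.126  -83.66    53.2299]
275 160 [588.7646  98.7582  56.7261]
302 188 [501.8163  16.0292  78.4936]
286 176 [537.0897  63.8566  77.719 ]
318 181 [523.2427 -31.0881  79.0084]
323 198 [472.293  -45.8725  85.1848]
284 197 [474.5282  68.7385  77.5994]
298 150 [617.1994  29.3844  72.1836]
453 190 [ 497.1674 -418.2941  116.2996]
441 190 [ 504.9093 -409.4444   47.4827]
364 185 [ 523.2234 -180.9452    1.1195]
z60 [ 261  143   82   78 5202] (array([523.7,  15.6]), array([240.2, 226. ]), 88.7, 58.5)
z60 [437 166   5  56  92] (array([ 493.7, -399.7]), array([  7.7, 168.3]), 86.2, 55.7)
z60 [443 170   4  49  74] (array([ 491.7, -415.9]), array([  3.2, 146.3]), 85.8, 60.0)
z48 [217 151  44  67 227] (array([514.9, 203.6]), array([129.6, 200. ]), 88.6, 46.6)
z48 [236 152  28  12  63] (array([609.7, 174.1]), array([86.5, 29.7]), 69.6, 46.7)
z48 [342 156  18  41  93] (array([ 552.8, -
[... 542 characters left out ...]
2]), 88.7, 82.7)
z>69 [287 147  25   8 162] (array([616.4,  26.4]), array([21.4, 72.1]), 0.6, 72.4)
z>69 [445 167  11  52 437] (array([ 407.3, -230.1]), array([134.4, 488.8]), 24.0, 102.3)
z>69 [280 170  12  13  80] (array([460.7,  52.7]), array([191.1,  33.9]), 9.4, 77.9)
z>69 [312 176  11  11  92] (array([523.1, -28.2]), array([30. , 29.6]), 0.8, 80.4)
z>69 [296 182  12  13  94] (array([501. ,  16.7]), array([23.7, 31.4]), 64.0, 80.2)
z>69 [277 193  13  10  68] (array([429.4,  43.8]), array([124.6,  33.8]), 36.4, 80.0)
z>69 [318 193  13  13  95] (array([430.7, -14.5]), array([ 31.8, 137.8]), 47.4, 82.4)
yel [449 167   7  52 202] (array([ 407.7, -229.9]), array([133.4, 488.8]), 24.0, 112.9)
```

View pics/z.png

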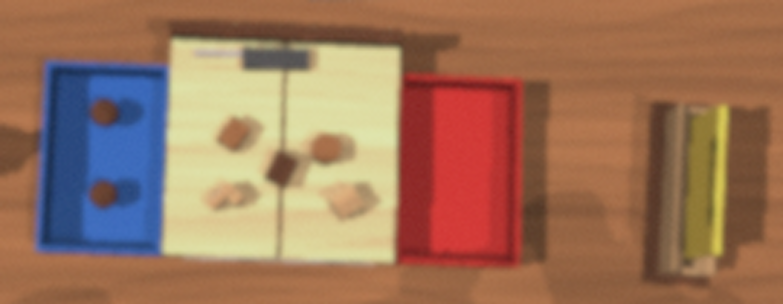

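```bash
python3 - <<'E'
from h import *
m=np.load('top0.npz');P=pts(m['d'],m);d=m['d'];Z=P[...,2]
np.set_printoptions(suppress=True,precision=1)
ok=d>0.5
# platform frame
c=np.array([.5307,.0156]);c=np.array([523.7,15.6])/1000+.007*np.array([np.cos(np.radians(-1.3)),np.sin(np.radians(-1.3))])
a=np.radians(-1.3);Rm=np.array([[np.cos(a),-np.sin(a)],[np.sin(a),np.cos(a)]])
print('plat',c*1000)
for n,(u0,v0,w,h) in dict(o5=(280,170,12,13),o3=(312,176,11,11),o1=(296,182,12,13),o4=(277,193,13,10),o2=(318,193,13,13)).items():
    r=np.zeros_like(ok);r[v0-1:v0+h+1,u0-1:u0+w+1]=1
    q=P[r&ok&(Z>.069)&(Z<.09)];print(n,rect(q,0),'platform frame min/max',((q[:,:2]-c)@Rm).min(0)*1000,((q[:,:2]-c)@Rm).max(0)*1000)
r=np.zeros_like(ok);r[160:235,425:475]=1
for lo,hi in [(.112,.122),(.105,.122),(.07,.122),(.052,.064),(.04,.052),(.003,.012)]:
    q=P[r&ok&(Z>lo)&(Z<hi)];print(lo,hi,len(q),rect(q,0))
q=P[r&ok&(Z>.105)]
print(q[:,2].max())
for x in np.arange(.41,.57,.02):
    for lo,hi in ((.108,.122),(.045,.064)):
        k=P[r&ok&(abs(P[...,0]-x)<.01)&(Z>lo)&(Z<hi)];print(round(x,2),lo,len(k),k[:,1].min()*1000 if len(k) else 0,k[:,1].max()*1000 if len(k) else 0,end=' | ')
    print()
from station import state
s=state();print(R.from_rotvec(s['ee_rot']).as_matrix())
E
```

```text
plat [530.7  15.4]
o5 (array([537.5,  65.7]), array([22.1, 30.1]), 56.5, 77.7) platform frame min/max [-11.6  34.1] [23.3 66. ]
o3 (array([523.1, -28.2]), array([30. , 29.6]), 0.8, 80.4) platform frame min/max [-21.7 -58.7] [  8.5 -29. ]
o1 (array([501. ,  16.7]), array([23.7, 31.4]), 64.0, 80.2) platform frame min/max [-47.  -14.8] [-11.5  17.3]
o4 (array([468.4,  72.8]), array([23.4, 31.3]), 45.7, 79.9) platform frame min/max [-72.9  37.1] [-45.7  72.4]
o2 (array([469.3, -49.9]), array([27.7, 27.8]), 33.7, 82.2) platform frame min/max [-77.4 -83.7] [-41.8 -48.1]
0.112 0.122 126 (array([ 492.4, -419.4]), array([  9.9, 146. ]), 85.0, 113.9)
0.105 0.122 197 (array([ 491.1, -419.4]), array([ 11.1, 148.4]), 85.5, 112.9)
0.07 0.122 430 (array([ 491.7, -419. ]), array([ 11.7, 149.4]), 85.8, 102.4)
0.052 0.064 217 (array([ 489.7, -415.9]), array([ 43.7, 176.2]), 88.4, 55.5)
0.04 0.052 230 (array([ 489.7, -416. ]), array([ 43.3, 177.6]), 89.6, 46.8)
0.003 0.012 353 (array([ 487.5, -451.9]), array([156.9, 223.9]), 89.2, 5.2)
0.1200936019773482
0.41 0.108 3 -416.5893496457866 -412.21235701256
[... 191 characters left out ...]
9.84217538915607 -412.1720664951137 | 0.45 0.045 40 -413.8494371198389 -392.95602523408536 | 
0.47 0.108 24 -422.7792927638306 -412.9068502824244 | 0.47 0.045 42 -416.30779986879804 -395.51334295807817 | 
0.49 0.108 25 -422.33220844080387 -414.49873249726215 | 0.49 0.045 39 -417.7696654086321 -396.6225262860336 | 
0.51 0.108 23 -424.5136672768205 -415.12172121060354 | 0.51 0.045 41 -419.2241678360096 -397.4248271747827 | 
0.53 0.108 26 -428.2048289854088 -418.0345703240747 | 0.53 0.045 38 -419.7491961852411 -399.36225021108226 | 
0.55 0.108 25 -427.52130834112836 -418.9365917715026 | 0.55 0.045 41 -420.6037414645986 -399.3041017259465 | 
[[-0.   0.9  0.4]
 [ 0.   0.4 -0.9]
 [-1.   0.  -0. ]]
```

```bash
cat >> h.py <<'E'
def tgt(yaw):  # tool x down, tool z = -(y axis of frame with yaw deg)
    a=np.radians(yaw);z=np.array([np.sin(a),-np.cos(a),0]);x=np.array([0,0,-1.]);return np.stack([x,np.cross(z,x),z],1)
def delta(s,pos,yaw):
    A=R.from_rotvec(s['ee_rot']).as_matrix();B=tgt(yaw)
    rv=R.from_matrix(A.T@B).as_rotvec();dp=np.array(pos)-s['tool_pos']
    np.set_printoptions(suppress=True,precision=4)
    print('turn frac (tool)',rv/0.1,'shift frac in current axes',A.T@dp/0.3,'in target axes',B.T@dp/0.3,'tilt deg',np.degrees(np.arccos(-A[2,0])))
E
python3 - <<'E'
from h import *; from station import state
delta(state(),[.4918,-.419,.24],-4.1)
E
```

```text
turn frac (tool) [ 4.994  -0.0176  0.0032] shift frac in current axes [ 0.041   0.9121 -0.0483] in target axes [ 0.0408  0.7775 -0.4793] tilt deg 0.10119870020539969
```

Request:
{"method": "apply_moves", "body": {"plan": [[[1,0,0,0,0,0,-1],[1,0,0,0,0,0,-1],[1,0,0,0,0,0,-1],[1,0,0,0,0,0,-1],[1,0,0,0,0,0,-1]]]}}

```text
time_s: 0.52
tool_pos: [0.2489, -0.5458, 0.2526]
ee_rot: [1.266, 1.173, -1.266]
force: [-0.4, -0.1, -0.3]
width: 0.0855
```

Request:
{"method": "apply_moves", "body": {"plan": [[[0,0,0,0,0.097,-0.06,-1],[0,0,0,0,0.097,-0.06,-1],[0,0,0,0,0.097,-0.06,-1],[0,0,0,0,0.097,-0.06,-1],[0,0,0,0,0.097,-0.06,-1]]]}}

```text
time_s: 0.93
tool_pos: [0.4016, -0.4657, 0.2527]
ee_rot: [1.263, 1.175, -1.263]
force: [0.0, -0.6, 0.2]
width: 0.0853
```

Request:
{"method": "apply_moves", "body": {"plan": [[[0,0,0,0.013,0.097,-0.06,-1],[0,0,0,0.013,0.097,-0.06,-1],[0,0,0,0.014,0.097,-0.06,-1],[0,0,0,0,0,0,-1]]]}}

```text
time_s: 1.27
tool_pos: [0.496, -0.415, 0.2387]
ee_rot: [1.26, 1.181, -1.256]
force: [-0.8, -0.7, 0.4]
width: 0.0855
```

```bash
python3 - <<'E'
from h import *; from station import *
s=state();p,d=read_camera('wrist');m=camera_model('wrist');print(s['time_s'],s['tool_pos'],s['force'],m)
cv2.imwrite("pics/w1.png",p[:,:,::-1]);np.savez("w1.npz",p=p,d=d,**m)
delta(state(),[.4918,-.419,.24],-4.1)
P=pts(d,m);q=P[(d>.02)&(P[...,2]>.108)&(P[...,2]<.125)];print(len(q),rect(q,0),np.percentile(q[:,2],[5,95]))
E
```

```text
1.2667 [ 0.49597151 -0.41504832  0.23866506] [-0.79850574 -0.67580516  0.41459363] {'vfov': 58.69565920843175, 'cx': 316.4013071589815, 'cy': 202.8780677864324, 'position': array([ 0.56185898, -0.42083734,  0.35812248]), 'rotation': array([-0.20980922,  0.22718001, -1.62684632])}
turn frac (tool) [ 0.0405 -0.0247  0.0198] shift frac in current axes [-0.0027 -0.006   0.0079] in target axes [-0.0027 -0.006   0.0079] tilt deg 0.1812516351981477
2284 (array([ 490.2, -420.9]), array([  8. , 149.6]), 85.8, 114.8) [0.1136 0.1159]
```

View pics/w1.png

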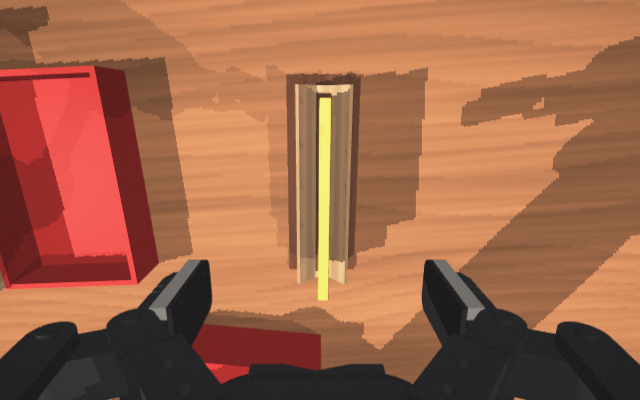

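Request:
{"method": "apply_moves", "body": {"plan": [[[0.04,0,0,0,-0.016,0.018,-1],[0,0,0,0.12,0,0,-1],[0,0,0,0.12,0,0,-1],[0,0,0,0.12,0,0,-1],[0,0,0,0.06,0,0,-1]]]}}

```text
time_s: 1.73
tool_pos: [0.483, -0.4244, 0.11]
ee_rot: [1.267, 1.177, -1.269]
force: [0.5, 0.1, -0.3]
width: 0.0854
```

Request:
{"method": "apply_moves", "body": {"plan": [[[0,0,0,0.03,0,0,-1],[0,0,0,0.03,0,0,-1],[0,0,0,0,0,0,-1]]]}}

```text
time_s: 1.98
tool_pos: [0.4852, -0.4248, 0.0965]
ee_rot: [1.266, 1.173, -1.267]
force: [0.6, 0.8, -0.4]
width: 0.0851
```

```bash
python3 - <<'E'
from h import *; from station import *
s=state();p,d=read_camera('wrist');m=camera_model('wrist');print(s['time_s'],s['tool_pos'],s['force'])
cv2.imwrite("pics/w2.png",p[:,:,::-1])
delta(state(),[.4908,-.420,.095],-4.1)
P=pts(d,m);q=P[(d>.02)&(P[...,2]>.108)&(P[...,2]<.125)&(abs(P[...,1]+.42)<.025)];print(len(q),rect(q,0),np.percentile(q[:,2],[5,95]))
m=np.load('w1.npz');P=pts(m['d'],m)
for lo,hi in ((.052,.064),(.003,.012)):
  q=P[(m['d']>.02)&(P[...,2]>lo)&(P[...,2]<hi)&(abs(P[...,1]+.42)<.06)&(abs(P[...,0]-.49)<.12)];print('holder',len(q),rect(q,0))
E
```

```text
1.9833 [ 0.48519435 -0.42484     0.09651462] [ 0.61114252  0.80600321 -0.40603694]
turn frac (tool) [-0.0582  0.0063 -0.0052] shift frac in current axes [ 0.0102  0.0152 -0.0179] in target axes [ 0.0102  0.0153 -0.0178] tilt deg 0.046788021251080246
8554 (array([ 515.9, -420.6]), array([  8.3, 103.3]), 85.9, 115.9) [0.1148 0.117 ]
holder 4002 (array([ 487. , -420.8]), array([ 47.1, 177.9]), 85.9, 55.6)
holder 3886 (array([ 487.1, -421. ]), array([ 70.1, 199.9]), 85.8, 4.8)
```

View pics/w2.png

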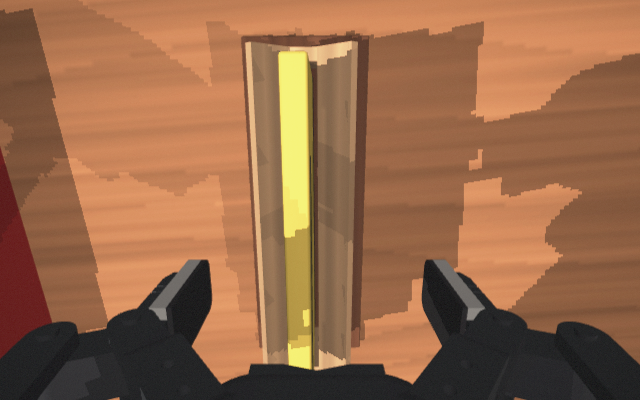

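Request:
{"method": "apply_moves", "body": {"plan": [[[-0.05,0,0,0.005,0.017,-0.02,-1],[0,0,0,0,0,0,-1],[0,0,0,0,0,0,-1]]]}}

```text
time_s: 2.28
tool_pos: [0.4928, -0.4186, 0.0975]
ee_rot: [1.26, 1.172, -1.26]
force: [0.3, 0.7, -0.0]
width: 0.0854
```

```bash
python3 - <<'E'
from h import *; from station import *
s=state();p,d=read_camera('wrist');m=camera_model('wrist');print(s['time_s'],s['tool_pos'],s['qvel'])
delta(state(),[.4908,-.419,.095],-4.1)
P=pts(d,m);q=P[(d>.02)&(P[...,2]>.108)&(P[...,2]<.125)&(abs(P[...,1]+.42)<.025)];print(len(q),rect(q,0),np.percentile(q[:,2],[5,95]))
E
```

```text
2.2833 [ 0.49282016 -0.41862741  0.09752586] [-0.00495641  0.00301856  0.00607496 -0.00388472 -0.00290165 -0.00059195]
turn frac (tool) [ 0.0105  0.0145 -0.0161] shift frac in current axes [ 0.0073 -0.0058  0.0015] in target axes [ 0.0073 -0.0058  0.0015] tilt deg 0.12449622396653319
7520 (array([ 519.3, -420.8]), array([ 8.1, 95.1]), 85.9, 114.0) [0.113 0.115]
```

Request:
{"method": "apply_moves", "body": {"plan": [[[0,0,0,0,0,0,1],[0,0,0,0,0,0,1],[0,0,0,0,0,0,1],[0,0,0,0,0,0,1],[0,0,0,0,0,0,1]]]}}

```text
time_s: 2.75
tool_pos: [0.4918, -0.4186, 0.0957]
ee_rot: [1.262, 1.175, -1.262]
force: [0.7, 0.5, 0.1]
width: 0.0259
```

Request:
{"method": "apply_moves", "body": {"plan": [[[0,0,0,0,0,0,1],[0,0,0,0,0,0,1],[0,0,0,0,0,0,1]]]}}

```text
time_s: 3.0
tool_pos: [0.4919, -0.4186, 0.0958]
ee_rot: [1.261, 1.175, -1.261]
force: [-0.0, -0.6, -0.2]
width: 0.0076
```

```bash
python3 - <<'E'
from h import *; from station import *
for i in range(3):
    s=state();print(s['time_s'],s['tool_pos'],s['force'],s['width'],s['q'])
    p,d=read_camera('wrist')
m=camera_model('wrist')
cv2.imwrite("pics/w3.png",p[:,:,::-1])
P=pts(d,m);q=P[(d>.02)&(P[...,2]>.105)&(P[...,2]<.125)&(abs(P[...,1]+.42)<.025)];print(len(q),rect(q,0),np.percentile(q[:,2],[5,95]))
E
```

```text
3.0 [ 0.49187166 -0.41862932  0.09581233] [-0.04813709 -0.64048345 -0.20840845] 0.0075900839927777125 [-7.57785383e-01  2.38146126e-01  1.34676243e+00 -1.57816356e-05
  1.55658360e+00  8.84294287e-01]
3.05 [ 0.4918865  -0.41862382  0.09580967] [0.07591235 0.66133294 0.73981171] 0.007113536741479256 [-7.57766830e-01  2.38134032e-01  1.34678123e+00 -8.76862014e-06
  1.55653702e+00  8.84293229e-01]
3.1 [ 0.49187454 -0.41861729  0.09581904] [-0.41510684 -0.78133757  0.4899225 ] 0.007348744942151595 [-7.57756129e-01  2.38111591e-01  1.34679037e+00 -4.13606282e-05
  1.55656938e+00  8.84282181e-01]
11711 (array([ 518.8, -414.9]), array([90.4, 48.6]), 15.6, 114.5) [0.10970823 0.12261771]
```

View pics/w3.png

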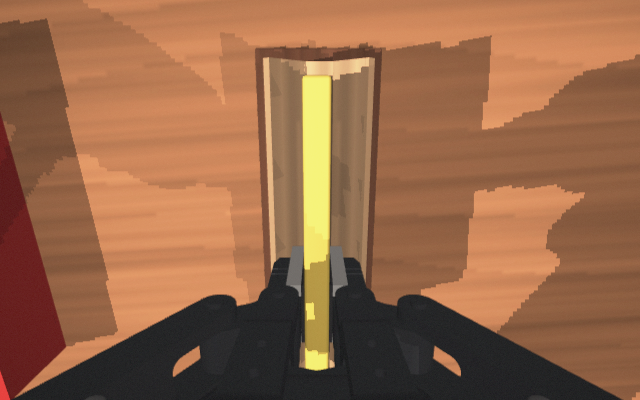

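Request:
{"method": "apply_moves", "body": {"plan": [[[0,0,0,-0.02,0,0,1],[0,0,0,-0.04,0,0,1],[0,0,0,-0.06,0,0,1],[0,0,0,-0.08,0,0,1],[0,0,0,-0.08,0,0,1]]]}}

```text
time_s: 3.57
tool_pos: [0.4916, -0.4183, 0.1811]
ee_rot: [1.262, 1.176, -1.262]
force: [-0.5, 0.8, -0.2]
width: 0.0075
```

Request:
{"method": "apply_moves", "body": {"plan": [[[0,0,0,-0.06,0,0,1],[0,0,0,-0.04,0,0,1],[0,0,0,-0.02,0,0,1],[-0.25,0,0,0,0,0,1],[-0.24,0,0,0,0,0,1]]]}}

```text
time_s: 3.98
tool_pos: [0.4918, -0.4185, 0.2151]
ee_rot: [1.224, 1.201, -1.224]
force: [0.2, -0.6, -1.4]
width: 0.0074
```

Request:
{"method": "apply_moves", "body": {"plan": [[[0,0,0,0,0,0,1],[0,0,0,0,0,0,1]]]}}

```text
time_s: 4.15
tool_pos: [0.4915, -0.4182, 0.2138]
ee_rot: [1.226, 1.202, -1.226]
force: [-1.2, -0.2, -1.1]
width: 0.0074
```

```bash
python3 - <<'E'
from h import *; from station import *
for i in range(2):
    s=state();print(s['time_s'],s['tool_pos'],s['force'],s['width'])
    p,d=read_camera('wrist')
m=camera_model('wrist')
cv2.imwrite("pics/w4.png",p[:,:,::-1])
delta(s,[.5079,.1109,s['tool_pos'][2]],-1.3)
E
```

```text
4.15 [ 0.49148283 -0.41822763  0.21380256] [-1.23800592 -0.21995113 -1.13964555] 0.0074058511572488266
4.2 [ 0.49153005 -0.41824563  0.21401098] [-0.31384423 -0.8564756  -0.60261954] 0.0073735800956507775
turn frac (tool) [ 0.0042 -0.0187  0.0208] shift frac in current axes [ 0.0033  0.0153 -1.7646] in target axes [ 0.      0.0145 -1.7646] tilt deg 0.16033893361114548
```

View pics/w4.png

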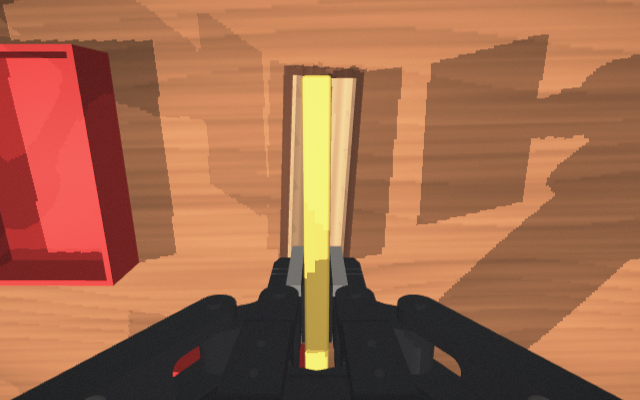

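Request:
{"method": "apply_moves", "body": {"plan": [[[0,0,0,0,0.001,-0.06,1],[0,0,0,0,0.001,-0.1,1],[0,0,0,0,0.001,-0.12,1],[0,0,0,0,0.001,-0.12,1],[0,0,0,0,0.001,-0.12,1]]]}}

```text
time_s: 4.67
tool_pos: [0.4964, -0.2612, 0.2151]
ee_rot: [1.226, 1.199, -1.226]
force: [0.8, 1.3, -2.2]
width: 0.0073
```

Request:
{"method": "apply_moves", "body": {"plan": [[[0,0,0,0,0.001,-0.12,1],[0,0,0,0,0.001,-0.12,1],[0,0,0,0,0.001,-0.12,1],[0,0,0,0,0.001,-0.12,1],[0,0,0,0,0.001,-0.12,1]]]}}

```text
time_s: 5.08
tool_pos: [0.5019, -0.081, 0.2155]
ee_rot: [1.226, 1.199, -1.226]
force: [-0.1, -0.5, -1.0]
width: 0.0076
```

Request:
{"method": "apply_moves", "body": {"plan": [[[0,0,0,0,0.001,-0.12,1],[0,0,0,0,0.001,-0.12,1],[0,0,0,0,0.001,-0.12,1],[0,0,0,0,0.001,-0.12,1],[0,0,0,0,0.001,-0.12,1]]]}}

```text
time_s: 5.5
tool_pos: [0.5073, 0.099, 0.2155]
ee_rot: [1.225, 1.199, -1.226]
force: [0.3, -0.1, -0.3]
width: 0.0074
```

Request:
{"method": "apply_moves", "body": {"plan": [[[0,0,0,0,0,-0.045,1],[0,0,0,0,0,0,1],[0,0,0,0,0,0,1],[0,0,0,0,0,0,1]]]}}

```text
time_s: 5.83
tool_pos: [0.5081, 0.1101, 0.2155]
ee_rot: [1.225, 1.198, -1.226]
force: [-0.7, -1.2, -1.9]
width: 0.0072
```

```bash
python3 - <<'E'
from h import *; from station import *
s=state();print(s['time_s'],s['tool_pos'],s['force'],s['width'])
delta(s,[.5079,.1109,.1513],-1.3)
p,d=read_camera('wrist');m=camera_model('wrist')
cv2.imwrite("pics/w5.png",p[:,:,::-1]);np.savez("w5.npz",p=p,d=d,**m)
p,d=read_camera('top');m=camera_model('top')
cv2.imwrite("pics/t5.png",cv2.resize(p[130:235,205:475],None,fx=2.9,fy=2.9,interpolation=cv2.INTER_CUBIC)[:,:,::-1]);np.savez("t5.npz",p=p,d=d,**m)
p,d=read_camera('side');cv2.imwrite("pics/s5.png",p[100:300,200:460,::-1].repeat(3,0).repeat(3,1))
E
```

```text
5.8333 [0.50805886 0.11005037 0.21549854] [-0.73666885 -1.24258563 -1.92786021] 0.007160407153339699
turn frac (tool) [0.0008 0.0063 0.0042] shift frac in current axes [ 0.214  -0.0005 -0.003 ] in target axes [ 0.214  -0.0006 -0.0028] tilt deg 0.04362641740752555
```

View pics/w5.png

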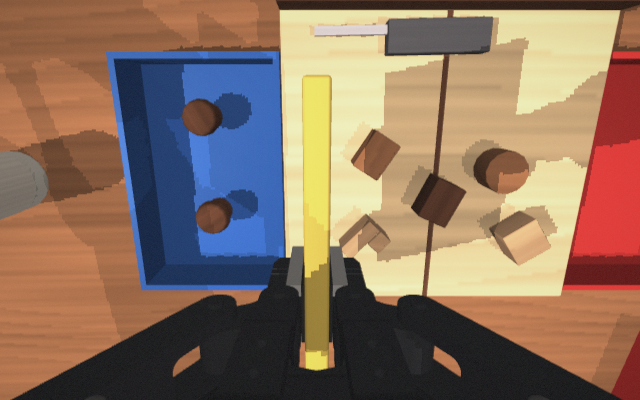

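View pics/s5.png

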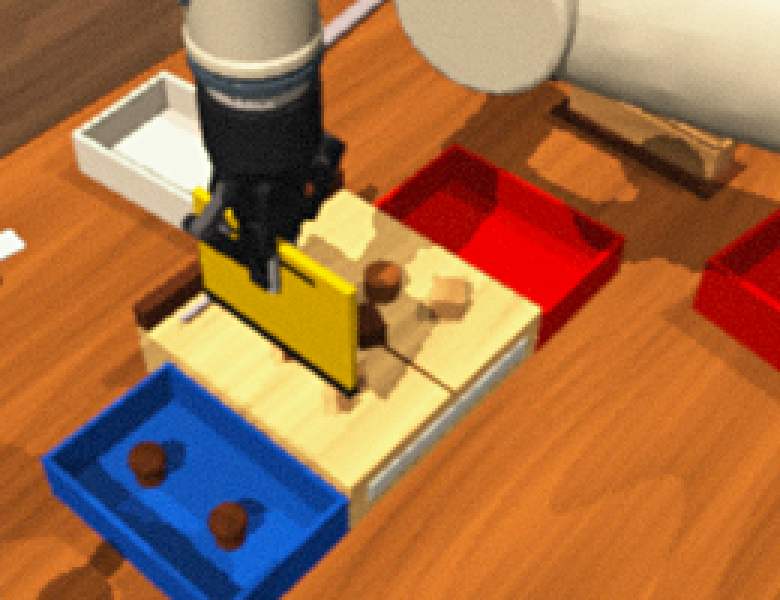

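```bash
python3 - <<'E'
from h import *
m=np.load('w5.npz');d=m['d'];P=pts(d,m);Z=P[...,2]
np.set_printoptions(suppress=True,precision=1)
k=(d>.05)&(Z>.0665)&(Z<.09); k[:, :338]=0
n,l,st,_=cv2.connectedComponentsWithStats(k.astype(np.uint8))
for i in range(1,n):
    if st[i,4]>150:
        q=P[l==i];print(st[i],q.min(0)*1000,q.max(0)*1000,np.median(q[:,2])*1000)
k=(d>.05)&(abs(Z-.0585)<.004);k[:, :280]=0;k[:,620:]=0
q=P[k];print(q.min(0),q.max(0),np.median(q[:,2]),rect(q,0))
k=(d>.05)&(Z>.112)&(Z<.3)&(np.arange(640)>295)&(np.arange(640)<340);k[260:]=0;q=P[k];print(q.min(0)*1000,q.max(0)*1000,rect(q,0))
E
```

```text
[ 338    0  302    8 2196] [ 633.4 -105.5   66.5] [638.8  93.6  84.6] 75.92239998258077
[ 338   16  155   39 4273] [607.5 -11.1  66.5] [629.9  92.9  75.3] 72.41666434905036
[ 352  129   49   51 1352] [521.1  49.3  66.7] [556.7  83.3  80.8] 78.42471041477856
[ 477  149   52   45 1795] [508.6 -44.2  66.6] [540.3 -12.1  82.9] 80.34448434448332
[ 413  175   54   53 1617] [483.4  -0.1  66.5] [521.7  34.7  82.8] 80.28957065694287
[ 493  213   58   52 1806] [451.9 -67.5  66.5] [489.6 -29.8  84.5] 82.07308078394016
[ 339  216   52   41 1120] [461.   54.4  66.5] [489.6  93.1  82.2] 80.10203670086032
[ 0.4 -0.1  0.1] [0.6 0.1 0.1] 0.058564659609679826 (array([524.4,  16. ]), array([240.7, 225.6]), 88.6, 58.6)
[517.8 100.9 195.2] [583.5 118.8 236.3] (array([550.7, 109.3]), array([17.9, 65.5]), 89.1, 234.1)
```

Request:
{"method": "apply_moves", "body": {"plan": [[[0,0,0,0,0,-0.015,1],[0,0,0,0.05,0,0,1],[0,0,0,0.06,0,0,1],[0,0,0,0.05,0,0,1],[0,0,0,0.03,0,0,1]]]}}

```text
time_s: 6.4
tool_pos: [0.5077, 0.1148, 0.1568]
ee_rot: [1.225, 1.2, -1.228]
force: [0.5, 0.1, -2.1]
width: 0.0076
```

Request:
{"method": "apply_moves", "body": {"plan": [[[0,0,0,0.014,0,0,1],[0,0,0,0.01,0,0,1],[0,0,0,0,0,0,1],[0,0,0,0,0,0,1]]]}}

```text
time_s: 6.73
tool_pos: [0.5086, 0.1152, 0.1525]
ee_rot: [1.226, 1.198, -1.225]
force: [-0.6, 0.5, -0.4]
width: 0.0073
```

```bash
python3 - <<'E'
from h import *; from station import *
s=state();print(s['time_s'],s['tool_pos'],s['force'],s['width'])
delta(s,[.5079,.1109,.1513],-1.3)
p,d=read_camera('wrist');m=camera_model('wrist')
cv2.imwrite("pics/w6.png",p[:,:,::-1])
p,d=read_camera('side');cv2.imwrite("pics/s6.png",p[100:300,200:460,::-1].repeat(3,0).repeat(3,1))
E
```

```text
6.7333 [0.50858652 0.11520325 0.15248813] [-0.62459835  0.49137808 -0.44161146] 0.00727816662093481
turn frac (tool) [ 0.0034 -0.0023 -0.0127] shift frac in current axes [ 0.004  -0.002   0.0144] in target axes [ 0.004  -0.002   0.0144] tilt deg 0.07377387121901026
```

View pics/s6.png

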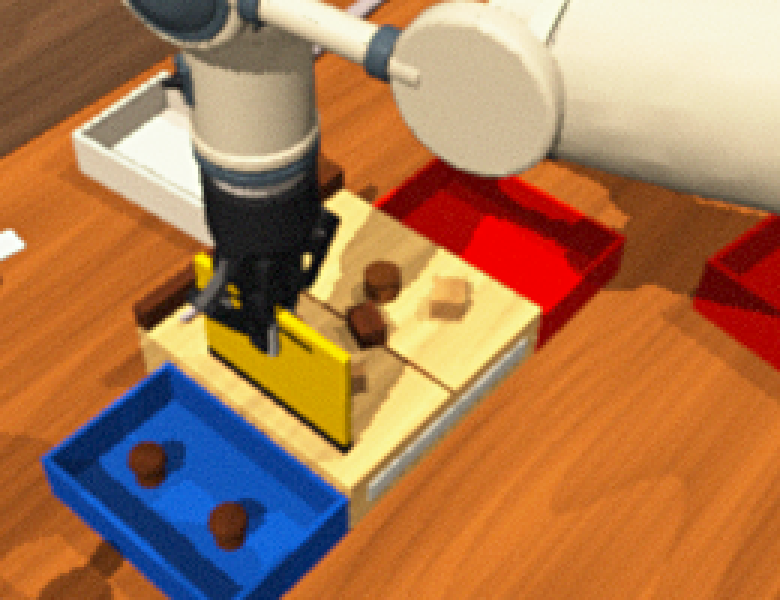

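View pics/w6.png

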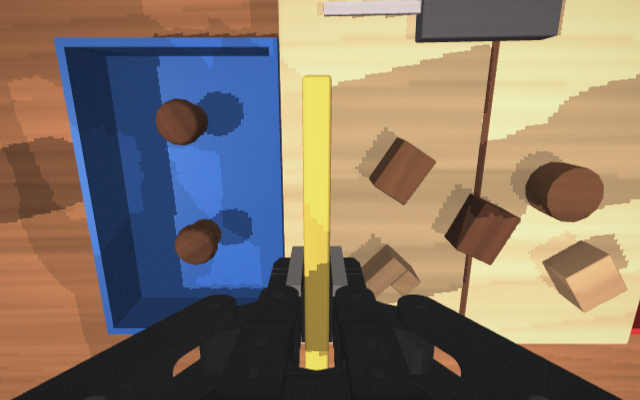

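Request:
{"method": "apply_moves", "body": {"plan": [[[0,0,0,0.003,0,0.01,1],[0,0,0,0,0,0.02,1],[0,0,0,0,0,0.025,1],[0,0,0,0,0,0.025,1],[0,0,0,0,0,0.025,1]]]}}

```text
time_s: 7.25
tool_pos: [0.5075, 0.0828, 0.1508]
ee_rot: [1.226, 1.198, -1.226]
force: [-1.6, 0.4, -1.1]
width: 0.0071
```

Request:
{"method": "apply_moves", "body": {"plan": [[[0,0,0,0,0,0.025,1],[0,0,0,0,0,0.025,1],[0,0,0,0,0,0.025,1],[0,0,0,0,0,0.025,1],[0,0,0,0,0,0.025,1]]]}}

```text
time_s: 7.67
tool_pos: [0.5067, 0.0454, 0.1507]
ee_rot: [1.226, 1.199, -1.226]
force: [-0.1, 0.4, -0.8]
width: 0.0073
```

```bash
python3 - <<'E'
from h import *; from station import *
s=state();print(s['time_s'],s['tool_pos'],s['force'],s['width'])
delta(s,[.5079,.1109,.1513],-1.3)
p,d=read_camera('wrist');m=camera_model('wrist')
cv2.imwrite("pics/w7.png",p[:,:,::-1])
E
```

```text
7.6667 [0.50666318 0.04543203 0.15069754] [-0.05152765  0.40071635 -0.77373622] 0.007313020923833705
turn frac (tool) [ 0.0037 -0.0007 -0.0002] shift frac in current axes [-0.002  -0.0007 -0.2183] in target axes [-0.002  -0.0008 -0.2183] tilt deg 0.0044959741299966495
```

View pics/w7.png

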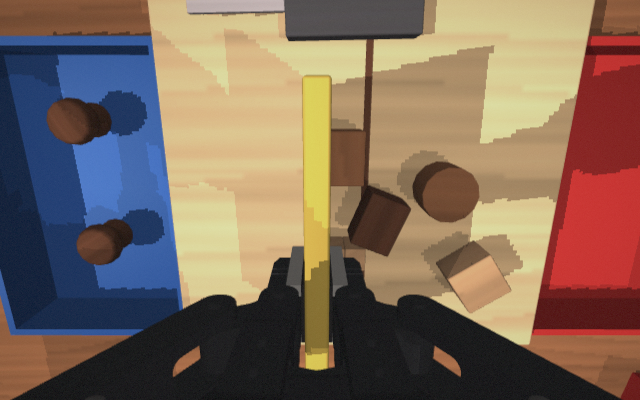

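Request:
{"method": "apply_moves", "body": {"plan": [[[0,0,0,0,0,0.02,1],[0,0,0,0,0,0.025,1],[0,0,0,0,0,0.025,1],[0,0,0,0,0,0.025,1],[0,0,0,0,0,0.025,1]]]}}

```text
time_s: 8.13
tool_pos: [0.5059, 0.0095, 0.1507]
ee_rot: [1.225, 1.199, -1.225]
force: [0.6, 0.5, -1.0]
width: 0.0074
```

Request:
{"method": "apply_moves", "body": {"plan": [[[0,0,0,0,0,0.025,1],[0,0,0,0,0,0.025,1],[0,0,0,0,0,0.025,1],[0,0,0,0,0,0.025,1],[0,0,0,0,0,0.02,1]]]}}

```text
time_s: 8.55
tool_pos: [0.5051, -0.0266, 0.1507]
ee_rot: [1.226, 1.198, -1.226]
force: [-0.7, 0.6, -1.4]
width: 0.0073
```

```bash
python3 - <<'E'
from h import *; from station import *
s=state();print(s['time_s'],s['tool_pos'],s['force'],s['width'])
p,d=read_camera('wrist');m=camera_model('wrist')
cv2.imwrite("pics/w8.png",p[:,:,::-1])
E
```

```text
8.55 [ 0.50508497 -0.02663798  0.15070483] [-0.66053206  0.57814276 -1.41302488] 0.007252661302384385
```

View pics/w8.png

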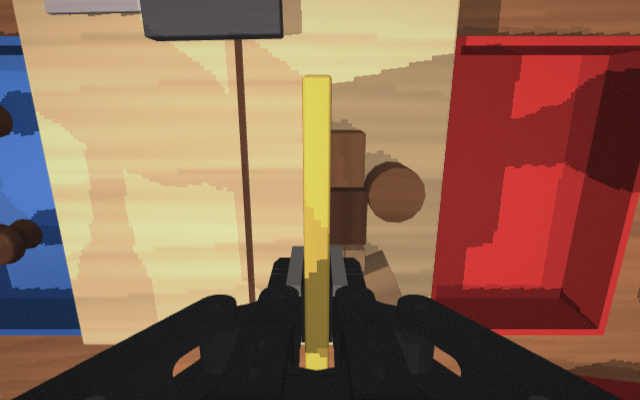

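Request:
{"method": "apply_moves", "body": {"plan": [[[0,0,0,0,0,0.02,1],[0,0,0,0,0,0.025,1],[0,0,0,0,0,0.025,1],[0,0,0,0,0,0.025,1],[0,0,0,0,0,0.02,1]]]}}

```text
time_s: 9.02
tool_pos: [0.5043, -0.0612, 0.1507]
ee_rot: [1.226, 1.198, -1.226]
force: [-0.0, 0.4, -1.1]
width: 0.0073
```

```bash
python3 - <<'E'
from h import *; from station import *
s=state();print(s['time_s'],s['tool_pos'],s['force'],s['width'])
p,d=read_camera('side');cv2.imwrite("pics/s9.png",p[100:300,200:460,::-1].repeat(3,0).repeat(3,1))
E
```

```text
9.0167 [ 0.50428724 -0.06115005  0.15066786] [-0.031759    0.43490689 -1.09416493] 0.00727953710522081
```

View pics/s9.png

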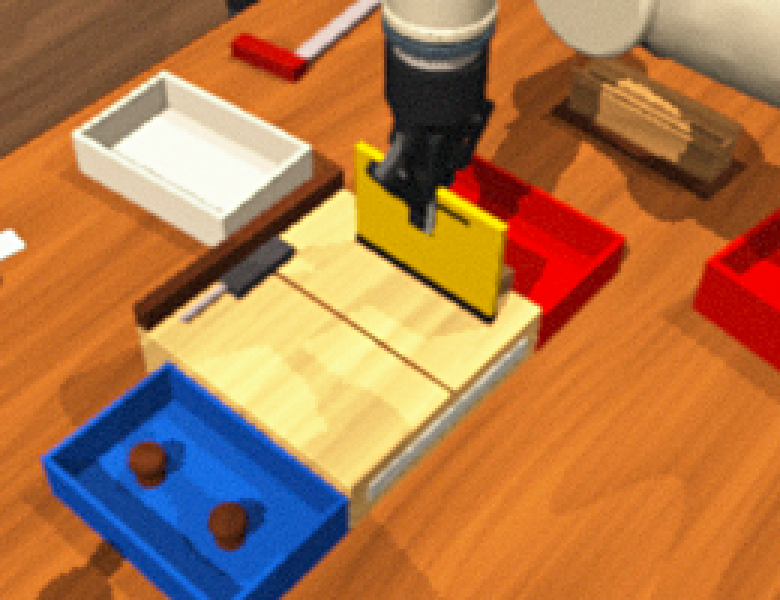

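```bash
python3 - <<'E'
from h import *; from station import *
p,d=read_camera('top');m=camera_model('top')
cv2.imwrite("pics/t9.png",cv2.resize(p[130:235,205:475],None,fx=2.9,fy=2.9,interpolation=cv2.INTER_CUBIC)[:,:,::-1]);np.savez("t9.npz",p=p,d=d,**m)
p,d=read_camera('wrist');cv2.imwrite("pics/w9.png",p[:,:,::-1])
E
```

```text
(no output)
```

View pics/t9.png

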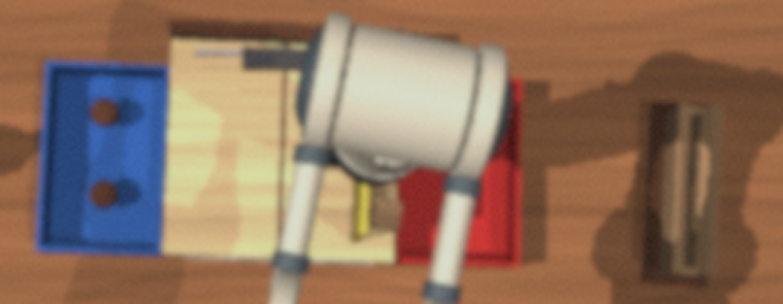

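View pics/w9.png

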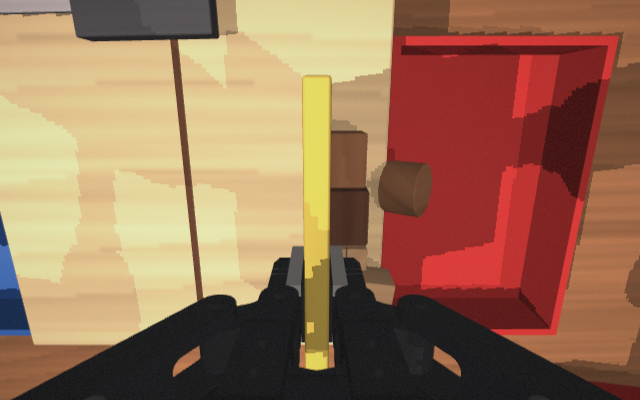

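Request:
{"method": "apply_moves", "body": {"plan": [[[0,0,0,0,0,0.02,1],[0,0,0,0,0,0.02,1],[0,0,0,0,0,0.02,1],[0,0,0,0,0,0.02,1],[0,0,0,0,0,0.02,1]]]}}

```text
time_s: 9.58
tool_pos: [0.5036, -0.0909, 0.1507]
ee_rot: [1.225, 1.199, -1.226]
force: [-0.5, 0.9, -1.3]
width: 0.0074
```

```bash
python3 - <<'E'
from h import *; from station import *
s=state();print(s['time_s'],s['tool_pos'],s['force'],s['width'])
p,d=read_camera('side');cv2.imwrite("pics/s10.png",p[100:300,200:460,::-1].repeat(3,0).repeat(3,1))
p,d=read_camera('wrist');cv2.imwrite("pics/w10.png",p[:,:,::-1])
E
```

```text
9.5833 [ 0.50363575 -0.09086945  0.15067302] [-0.49244382  0.93741139 -1.32297078] 0.00739392657685207
```

View pics/s10.png

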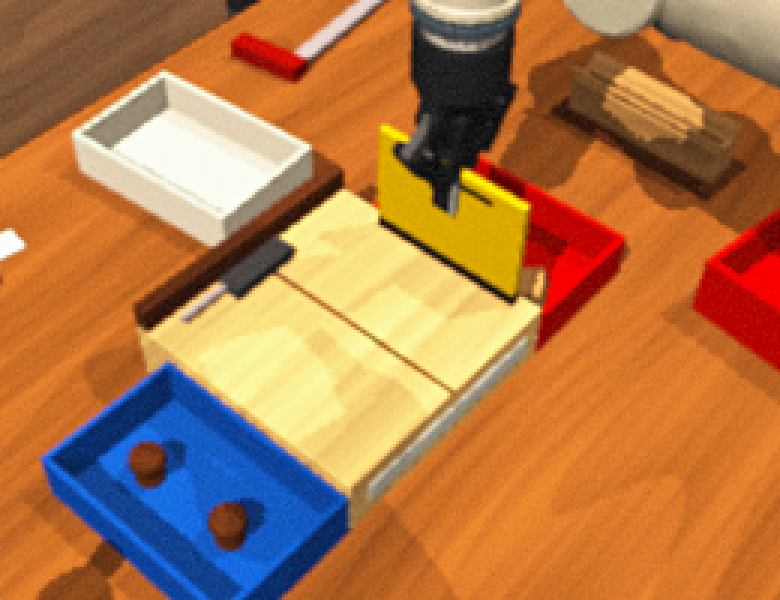

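View pics/w10.png

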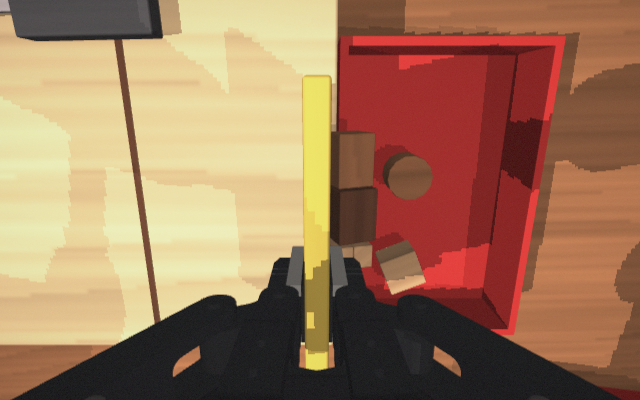

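Request:
{"method": "apply_moves", "body": {"plan": [[[0,0,0,0,0,0.02,1],[0,0,0,0,0,0.02,1],[0,0,0,0,0,0.02,1],[0,0,0,0,0,0.02,1],[0,0,0,0,0,0.02,1]]]}}

```text
time_s: 10.1
tool_pos: [0.503, -0.1209, 0.1507]
ee_rot: [1.226, 1.199, -1.226]
force: [-0.1, 0.1, -1.7]
width: 0.0073
```

Request:
{"method": "apply_moves", "body": {"plan": [[[0,0,0,0,0,0.02,1],[0,0,0,0,0,0.02,1],[0,0,0,0,0,0.02,1],[0,0,0,0,0,0.02,1],[0,0,0,0,0,0.02,1]]]}}

```text
time_s: 10.52
tool_pos: [0.5023, -0.1508, 0.1507]
ee_rot: [1.226, 1.199, -1.226]
force: [0.3, 0.6, -0.7]
width: 0.0072
```

```bash
python3 - <<'E'
from h import *; from station import *
s=state();print(s['time_s'],s['tool_pos'],s['force'],s['width'])
p,d=read_camera('side');cv2.imwrite("pics/s11.png",p[100:300,200:460,::-1].repeat(3,0).repeat(3,1))
p,d=read_camera('wrist');cv2.imwrite("pics/w11.png",p[:,:,::-1])
E
```

```text
10.5167 [ 0.50230658 -0.15083324  0.15065856] [ 0.25723475  0.55523797 -0.74944457] 0.007170984162926016
```

View pics/s11.png

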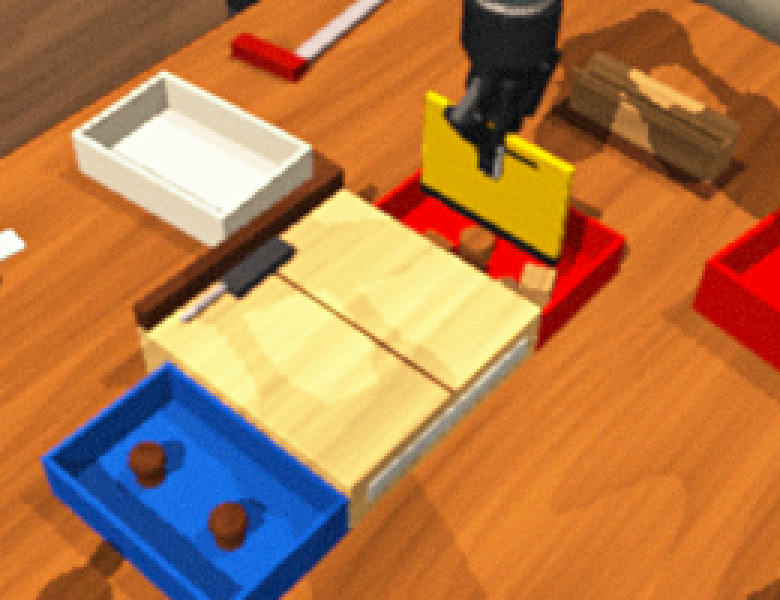

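View pics/w11.png

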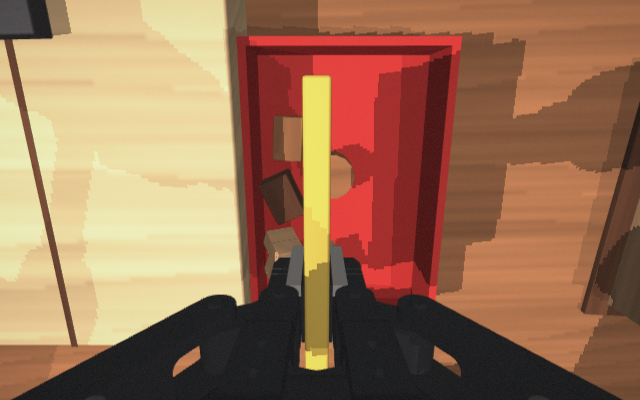

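Request:
{"method": "apply_moves", "body": {"plan": [[[0,0,0,-0.03,0,0,1],[0,0,0,-0.06,0,0,1],[0,0,0,-0.06,0,0,1],[0,0,0,-0.05,0,0,1],[0,0,0,-0.02,0,0,1]]]}}

```text
time_s: 11.03
tool_pos: [0.5031, -0.1501, 0.2203]
ee_rot: [1.226, 1.195, -1.223]
force: [0.4, 0.2, -0.3]
width: 0.0074
```

Request:
{"method": "apply_moves", "body": {"plan": [[[0,0,0,0,0,0.06,1],[0,0,0,0,0,0.1,1],[0,0,0,0,0,0.1,1],[0,0,0,0,0,0.06,1],[0,0,0,0,0,0,1]]]}}

```text
time_s: 11.45
tool_pos: [0.4996, -0.2491, 0.216]
ee_rot: [1.227, 1.197, -1.229]
force: [0.5, 0.7, -2.3]
width: 0.0072
```

```bash
python3 - <<'E'
from h import *; from station import *
s=state();print(s['time_s'],s['tool_pos'],s['force'],s['width'])
delta(s,[.4919,-.4186,.2158],-4.0)
print(R.from_rotvec([1.261,1.175,-1.261]).as_matrix())
p,d=read_camera('side');cv2.imwrite("pics/s12.png",p[100:300,200:460,::-1].repeat(3,0).repeat(3,1))
p,d=read_camera('wrist');cv2.imwrite("pics/w12.png",p[:,:,::-1])
E
```

```text
11.45 [ 0.49958668 -0.24909876  0.21598443] [ 0.49487409  0.65414377 -2.25965191] 0.007158280364157469
turn frac (tool) [0.4437 0.0088 0.0124] shift frac in current axes [ 0.0011 -0.0112  0.5655] in target axes [0.0006 0.0139 0.5654] tilt deg 0.08743312420587385
[[-0.      0.9975 -0.0705]
 [ 0.     -0.0705 -0.9975]
 [-1.     -0.     -0.    ]]
```

View pics/s12.png

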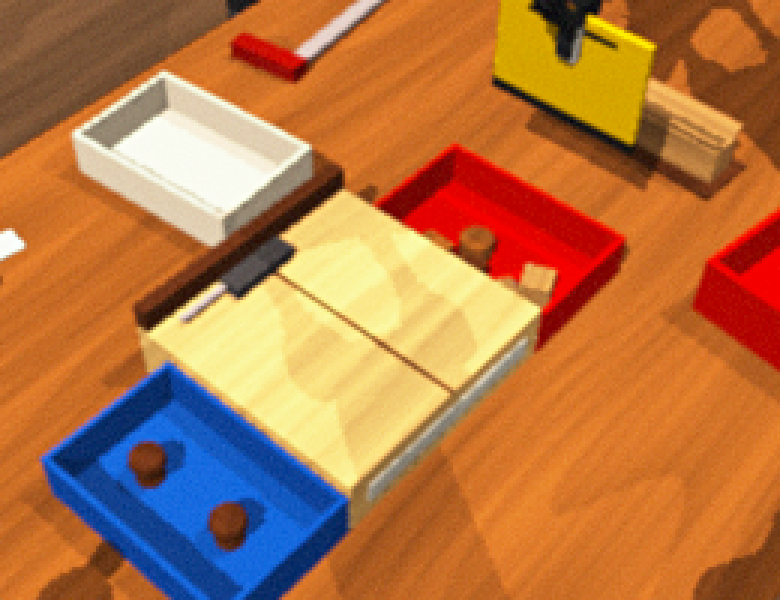

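View pics/w12.png

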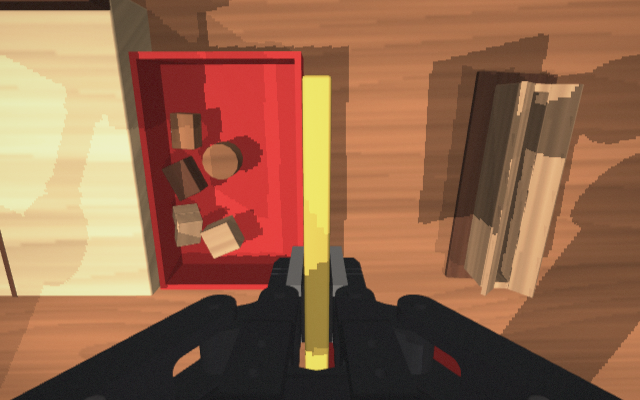

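Request:
{"method": "apply_moves", "body": {"plan": [[[0.22,0,0,0,0,0,1],[0.22,0,0,0,0,0,1],[0,0,0,0,0.003,0.08,1],[0,0,0,0,0.003,0.1,1],[0,0,0,0,0.003,0.1,1]]]}}

```text
time_s: 11.97
tool_pos: [0.4979, -0.3295, 0.2173]
ee_rot: [1.257, 1.177, -1.256]
force: [0.8, -0.3, 0.0]
width: 0.007
```

Request:
{"method": "apply_moves", "body": {"plan": [[[0,0,0,0,0.003,0.1,1],[0,0,0,0,0.002,0.1,1],[0,0,0,0,0,0.06,1],[0,0,0,0,0,0.025,1],[0,0,0,0,0,0,1]]]}}

```text
time_s: 12.38
tool_pos: [0.4931, -0.4161, 0.2162]
ee_rot: [1.259, 1.177, -1.259]
force: [0.0, 0.6, -0.0]
width: 0.007
```

Request:
{"method": "apply_moves", "body": {"plan": [[[0,0,0,0,0,0,1],[0,0,0,0,0,0,1],[0,0,0,0,0,0,1]]]}}

```text
time_s: 12.63
tool_pos: [0.4937, -0.4141, 0.2171]
ee_rot: [1.257, 1.178, -1.256]
force: [0.5, -0.0, -1.8]
width: 0.0074
```

```bash
python3 - <<'E'
from h import *; from station import *
s=state();print(s['time_s'],s['tool_pos'],s['force'],s['width'])
delta(s,[.4919,-.4186,.2158],-4.04)
p,d=read_camera('wrist');cv2.imwrite("pics/w13.png",p[:,:,::-1])
s=state();delta(s,[.4919,-.4186,.2158],-4.04)
E
```

```text
12.6333 [ 0.49373791 -0.41411786  0.21713985] [ 0.50054849 -0.01713266 -1.84549875] 0.007437673785109893
turn frac (tool) [ 0.0596 -0.0004 -0.0045] shift frac in current axes [ 0.0045 -0.0052  0.0153] in target axes [ 0.0045 -0.0051  0.0153] tilt deg 0.025733852639824164
turn frac (tool) [ 0.0579  0.0013 -0.0054] shift frac in current axes [ 0.0045 -0.0051  0.0147] in target axes [ 0.0045 -0.005   0.0147] tilt deg 0.03188032909569127
```

View pics/w13.png

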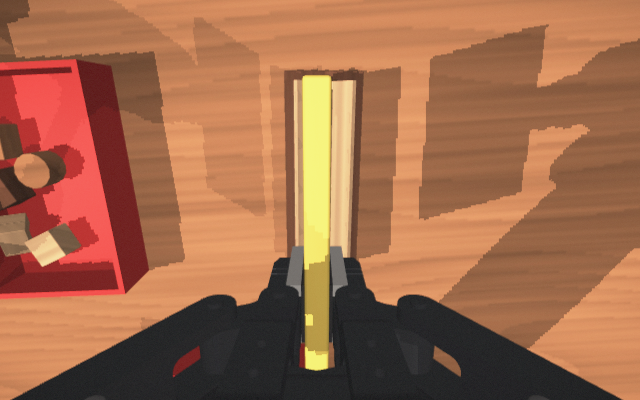

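Request:
{"method": "apply_moves", "body": {"plan": [[[0.06,0,0,0,-0.005,0.015,1],[0,0,0,0,0,0,1],[0,0,0,0,0,0,1],[0,0,0,0,0,0,1],[0,0,0,0,0,0,1]]]}}

```text
time_s: 13.1
tool_pos: [0.4914, -0.42, 0.2166]
ee_rot: [1.262, 1.174, -1.262]
force: [0.3, -0.1, -1.7]
width: 0.0073
```

```bash
python3 - <<'E'
from h import *; from station import *
for i in range(2):
    s=state();print(s['time_s'],s['tool_pos'],s['force'],s['width'])
    delta(s,[.4919,-.4186,.0958],-4.04)
    p,d=read_camera('wrist')
cv2.imwrite("pics/w14.png",p[:,:,::-1])
E
```

```text
13.1 [ 0.49136799 -0.41997503  0.21662704] [ 0.27422224 -0.0675616  -1.72732189] 0.007295449193384706
turn frac (tool) [-0.0177 -0.0015  0.0003] shift frac in current axes [ 0.4028  0.0015 -0.0046] in target axes [ 0.4028  0.0014 -0.0047] tilt deg 0.008506107211648085
13.15 [ 0.4914 -0.42    0.2166] [ 0.5816  0.2767 -1.5107] 0.007459031313114182
turn frac (tool) [-0.0171 -0.0011 -0.0001] shift frac in current axes [ 0.4028  0.0014 -0.0046] in target axes [ 0.4028  0.0014 -0.0047] tilt deg 0.006078147290364451
```

View pics/w14.png

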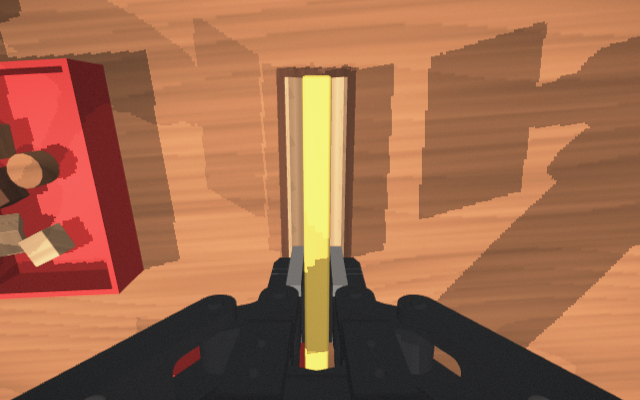

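Request:
{"method": "apply_moves", "body": {"plan": [[[-0.015,0,0,0,0.0015,-0.0045,1],[0,0,0,0.05,0,0,1],[0,0,0,0.06,0,0,1],[0,0,0,0.06,0,0,1],[0,0,0,0.04,0,0,1]]]}}

```text
time_s: 13.62
tool_pos: [0.4916, -0.4182, 0.1516]
ee_rot: [1.261, 1.177, -1.261]
force: [-0.4, 0.2, -0.9]
width: 0.0074
```

Request:
{"method": "apply_moves", "body": {"plan": [[[0,0,0,0,0,0,1],[0,0,0,0,0,0,1],[0,0,0,0,0,0,1]]]}}

```text
time_s: 13.87
tool_pos: [0.4923, -0.419, 0.155]
ee_rot: [1.261, 1.173, -1.261]
force: [-0.1, 0.0, 0.2]
width: 0.007
```

```bash
python3 - <<'E'
from h import *; from station import *
s=state();print(s['time_s'],s['tool_pos'],s['force'],s['wrist_torque'],s['width'])
delta(s,[.4919,-.4186,.0958],-4.04)
E
```

```text
13.8667 [ 0.49226813 -0.41895437  0.15503865] [-0.0908172  0.0486564  0.2223065] [-0.02249158 -0.0330094   0.00168042] 0.006977595422559244
turn frac (tool) [-0.0016  0.0104 -0.013 ] shift frac in current axes [ 0.1975 -0.0016 -0.0013] in target axes [ 0.1975 -0.0013 -0.0011] tilt deg 0.09525238254123165
```

Request:
{"method": "apply_moves", "body": {"plan": [[[0,0,0,0.03,0,0,1],[0,0,0,0.03,0,0,1],[0,0,0,0.02,0,0,1],[0,0,0,0.01,0,0,1],[0,0,0,0,0,0,1]]]}}

```text
time_s: 14.28
tool_pos: [0.4914, -0.4182, 0.1249]
ee_rot: [1.261, 1.178, -1.262]
force: [0.6, -0.4, -1.4]
width: 0.0075
```

```bash
python3 - <<'E'
from h import *; from station import *
s=state();print(s['time_s'],s['tool_pos'],s['force'],s['wrist_torque'],s['width'])
delta(s,[.4919,-.4186,.0958],-4.04)
E
```

```text
14.2833 [ 0.49144241 -0.41822404  0.12492865] [ 0.55399886 -0.35576006 -1.40106234] [ 0.02121465 -0.02657556 -0.02555477] 0.00753777747481856
turn frac (tool) [-0.0019 -0.0168  0.0201] shift frac in current axes [0.0971 0.0018 0.0013] in target axes [0.0971 0.0016 0.0011] tilt deg 0.15033206292479745
```

Request:
{"method": "apply_moves", "body": {"plan": [[[0,0,0,0.025,0,0,1],[0,0,0,0.025,0,0,1],[0,0,0,0.02,0,0,1],[0,0,0,0.015,0,0,1],[0,0,0,0.005,0,0,1]]]}}

```text
time_s: 14.7
tool_pos: [0.4915, -0.4183, 0.0981]
ee_rot: [1.261, 1.177, -1.262]
force: [0.5, -0.1, -1.7]
width: 0.0071
```

Request:
{"method": "apply_moves", "body": {"plan": [[[0,0,0,0,0,0,1],[0,0,0,0,0,0,1]]]}}

```text
time_s: 14.87
tool_pos: [0.492, -0.4187, 0.0998]
ee_rot: [1.261, 1.175, -1.261]
force: [0.2, -0.5, -1.1]
width: 0.0073
```

```bash
python3 - <<'E'
from h import *; from station import *
for i in range(2):
    s=state();print(s['time_s'],s['tool_pos'],s['force'],s['wrist_torque'],s['width'])
    p,d=read_camera('wrist')
delta(s,[.4919,-.4186,.0958],-4.04)
cv2.imwrite("pics/w15.png",p[:,:,::-1])
E
```

```text
14.8667 [ 0.49196738 -0.41874267  0.09978676] [ 0.23959999 -0.51477403 -1.09930099] [ 0.00925596 -0.02674978 -0.04100358] 0.0072821956366885595
14.9167 [ 0.49205554 -0.41882729  0.10009435] [ 0.64267788  0.63322572 -1.13932102] [ 0.05027391 -0.02438097 -0.01277256] 0.007606671863902671
turn frac (tool) [-0.0022  0.0042 -0.005 ] shift frac in current axes [ 0.0143 -0.0006 -0.0007] in target axes [ 0.0143 -0.0006 -0.0007] tilt deg 0.03748628061393016
```

View pics/w15.png

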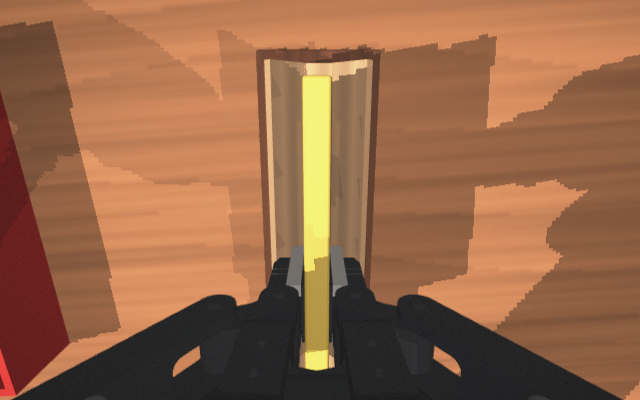

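Request:
{"method": "apply_moves", "body": {"plan": [[[0,0,0,0.005,0,0,1],[0,0,0,0.004,0,0,1],[0,0,0,0.002,0,0,1],[0,0,0,0,0,0,1],[0,0,0,0,0,0,1]]]}}

```text
time_s: 15.38
tool_pos: [0.4919, -0.4187, 0.0963]
ee_rot: [1.261, 1.175, -1.261]
force: [-0.3, -0.5, -0.7]
width: 0.0075
```

```bash
python3 - <<'E'
from h import *; from station import *
s=state();print(s['time_s'],s['tool_pos'],s['force'],s['wrist_torque'],s['width'])
E
```

```text
15.3833 [ 0.49190434 -0.41866271  0.09629015] [-0.2750291  -0.46205881 -0.69906037] [ 0.05411544  0.03506834 -0.03092169] 0.0074781458871739075
```

Request:
{"method": "apply_moves", "body": {"plan": [[[0,0,0,0.001,0,0,1],[0,0,0,0,0,0,-1],[0,0,0,0,0,0,-1],[0,0,0,0,0,0,-1],[0,0,0,0,0,0,-1]]]}}

```text
time_s: 15.8
tool_pos: [0.492, -0.4188, 0.0963]
ee_rot: [1.261, 1.174, -1.261]
force: [0.7, 0.7, 0.4]
width: 0.0555
```

Request:
{"method": "apply_moves", "body": {"plan": [[[0,0,0,0,0,0,-1],[0,0,0,0,0,0,-1],[0,0,0,0,0,0,-1],[0,0,0,0,0,0,-1],[0,0,0,0,0,0,-1]]]}}

```text
time_s: 16.22
tool_pos: [0.4919, -0.4187, 0.096]
ee_rot: [1.261, 1.175, -1.261]
force: [0.4, -0.5, 0.9]
width: 0.0855
```

```bash
python3 - <<'E'
from h import *; from station import *
s=state();print(s['time_s'],s['tool_pos'],s['force'],s['wrist_torque'],s['width'])
p,d=read_camera('wrist');m=camera_model('wrist')
cv2.imwrite("pics/w16.png",p[:,:,::-1])
P=pts(d,m);q=P[(d>.02)&(P[...,2]>.108)&(P[...,2]<.125)&(abs(P[...,1]+.42)<.025)];print(len(q),rect(q,0),np.percentile(q[:,2],[5,95]))
E
```

```text
16.2167 [ 0.49193282 -0.41866722  0.0960448 ] [ 0.43032562 -0.48626554  0.89635829] [ 0.01776803 -0.01884204  0.00424776] 0.08551560294915687
7767 (array([ 519.9, -420.3]), array([ 8.1, 94.5]), 85.9, 114.3) [0.1133114 0.1153378]
```

View pics/w16.png

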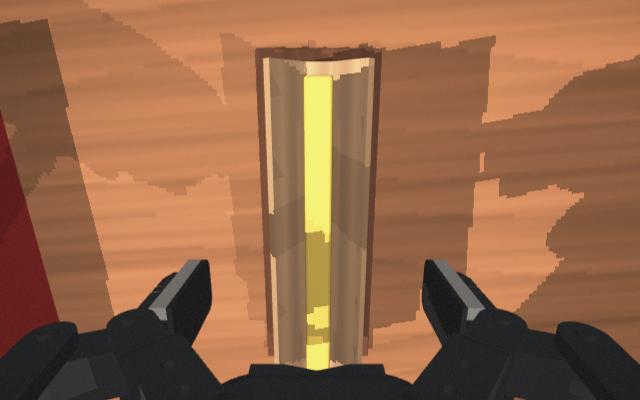

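Board seated (top 114.3 read, same as before extraction). Retreat straight up and do the final checks.

Request:
{"method": "apply_moves", "body": {"plan": [[[0,0,0,-0.03,0,0,-1],[0,0,0,-0.07,0,0,-1],[0,0,0,-0.1,0,0,-1],[0,0,0,-0.1,0,0,-1],[0,0,0,-0.1,0,0,-1]]]}}

```text
time_s: 16.68
tool_pos: [0.4917, -0.4185, 0.218]
ee_rot: [1.261, 1.175, -1.261]
force: [0.4, -1.5, -0.1]
width: 0.0854
```

Request:
{"method": "apply_moves", "body": {"plan": [[[0,0,0,-0.06,0,0,-1],[0,0,0,0,0,0,-1],[0,0,0,0,0,0,-1],[0,0,0,0,0,0,-1]]]}}

```text
time_s: 17.02
tool_pos: [0.4917, -0.4185, 0.233]
ee_rot: [1.261, 1.176, -1.261]
force: [0.2, -0.0, -0.7]
width: 0.0856
```

```bash
python3 - <<'E'
from h import *; from station import *
s=state();print(s['time_s'],s['tool_pos'],s['force'],s['width'])
a,d=read_camera('wrist');m=camera_model('wrist')
P=pts(d,m);q=P[(d>.02)&(P[...,2]>.108)&(P[...,2]<.125)&(abs(P[...,1]+.42)<.025)];print(len(q),rect(q,0))
cv2.imwrite("pics/w17.png",a[:,:,::-1])
b,_=read_camera('side');cv2.imwrite("pics/s17.png",b[:,:,::-1])
c,dt=read_camera('top');cv2.imwrite("pics/t17.png",cv2.resize(c[130:235,205:475],None,fx=2.9,fy=2.9,interpolation=cv2.INTER_CUBIC)[:,:,::-1])
E
```

```text
17.0167 [ 0.49173941 -0.41850019  0.23301027] [ 0.19281458 -0.0263471  -0.735342  ] 0.08562188954473796
2400 (array([ 492.4, -418.3]), array([  7.7, 149.6]), 85.7, 113.4)
```

View pics/w17.png

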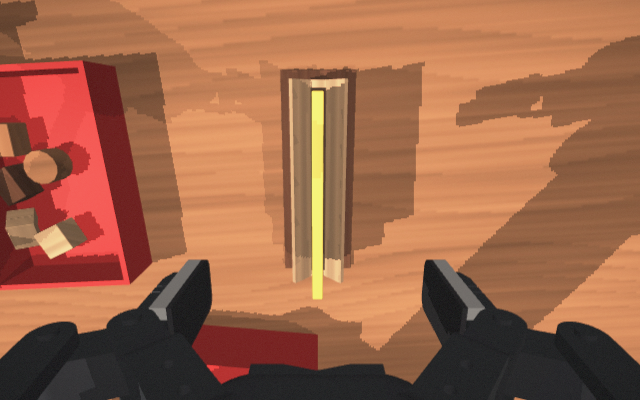

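View pics/s17.png

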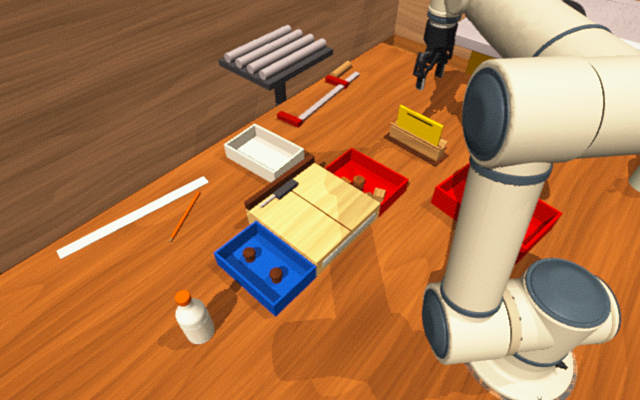

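View pics/t17.png

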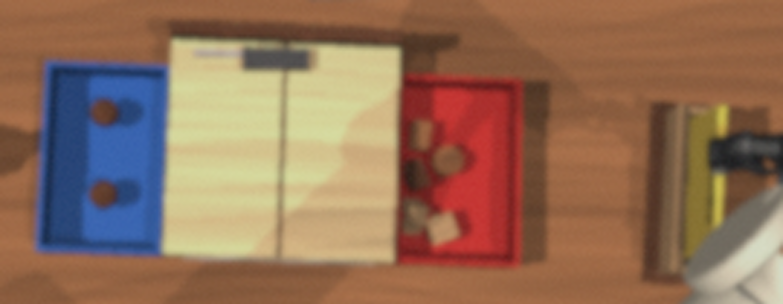

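The board stands in the slot, all five offcuts show in the red bin at crop (405–460, 120–240), and the platform is clear. The square, pulls and glue look unmoved. I'm handing the job in.

```bash
python3 -c "
from station import *
print(close_job())"
```

```text
the job is handed in; nothing more can be done
None
```

The job is done and handed in at about 17 s of the 61 s allowed. I drew the board out of its holder and swept all five offcuts in one slow pass (about 0.07–0.09 m/s) into the red bin against the platform. I then lowered the board back into the slot, let go and backed off straight up.

What the last checks showed:
- **Offcuts:** all five are in the red bin and the platform is clear.
- **Board:** its position, angle and top height match the first reading to within about 2 mm. The depth readings run about 1.5–2.5 mm low throughout, so its height is confirmed by comparison with the first reading.
- **Left alone:** the steel square, the glue bottle and both drawer pulls look unmoved in the top and side pictures; I did not measure them again.
- **Forces and gripper:** force readings, taken at the end of each move, stayed near 2 N or below. In every picture the gripper was clear of the offcuts.

No check failed. The measured arm position sometimes lagged or drifted by a few millimetres, so I corrected it before gripping the board and before putting it back.

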